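Find the socket that fits the banding wheel's nut

TASK

The banding wheel lies upturned for service with its hex nut on top: try the three sockets on the nut until you find the one that fits, and stand any that does not fit back upright on the plywood board. Push the fitting socket fully home over the nut and finish while still gripping it there; do not let go. Never tip a socket over, and leave the other things on the table where they are.

Things in the scene. Friction and masses are not known exactly. Their poses are not given: they have to be found in the camera images.
- socket_a: Steel box socket standing mouth down: hexagonal body 44 mm across flats, 45 mm tall, flats facing its +y and -y; on top a flat dark tang, 36 mm along x, 16 mm along y (grip across this), 37 mm tall. 82 mm tall in all, about 0.3 kg. Origin: centre of the mouth, at the underside; z up. Sockets a, b, c look alike from outside.
- socket_b: Second socket, same outside, origin and axes as socket_a. Each socket's mouth is a hexagon 30 mm deep, its flats parallel to the outer flats. The three mouths measure 24, 27 and 31.6 mm across flats, in no known order and hidden underneath: only trying tells which goes over the nut.
- socket_c: Third socket, same outside, origin and axes as socket_a.
- board: Fixed plywood board, 110 mm (x) by 300 mm (y), 12 mm thick, on which the three sockets stand in a row along y, about 95 mm apart. Origin: centre of its underside on the table, so its top is at 12 mm.
- wheel: Upturned pottery banding wheel, fixed: a grey disc 200 mm across, 14 mm thick, with six low ribs (up to 23 mm), rising to a central hub 58 mm across whose flat top, 50 mm above the table, carries a steel hex nut. Two of the nut's flats face the wheel's +y and -y; the nut does not turn. Origin: centre of the underside, on the nut's axis, z up.
- nut_seat (a point): Centre of the hub's flat top, at the nut's foot; axes as the wheel's. Nut: 30 mm across flats, 16 mm tall, upper 3.5 mm chamfered to 25.5 mm; a stud 18 mm across stands 5 mm above it. A socket fully home has its origin here (mouth resting on the hub); one too small stops 12 to 16 mm higher, on the nut.
- mug: White ceramic mug, 86 mm wide, 95 mm tall, handle at its +y. Bystander. Origin: on its underside.
- bottle: White squeeze bottle, 56 mm wide, 170 mm tall. Bystander. Origin: on its underside.
- jar: Small clear paint jar, 48 mm wide, 55 mm tall, near the robot between board and wheel. Bystander. Origin: on its underside.
- brush: Paint brush 170 mm long lying between board and wheel, along its own x. Bystander. Origin: on its underside, near its middle.
- brush2: Paint brush 190 mm long lying near the robot, along its own x. Bystander. Origin: on its underside, near its middle.
- tile: Terracotta tile 100 x 100 x 8 mm lying behind the work. Bystander. Origin: on its underside.
- phone: Black phone 150 x 74 x 9 mm lying near the robot. Bystander. Origin: on its underside.
Things that resemble listed ones, but are neither listed nor needed, are in the scene too. What is shaped like the socket_c but orange or pink is not meant.

How it is judged:
At the end, for the whole second after the job is handed in: One socket is home over the nut (mouth within 4 mm of the hub top and of the nut axis, within 0.07 rad of upright, still), gripped with over 3 N; the other two stand upright (0.1 rad), still and untouched on the board, origins at most 5 mm past its edge ((((horizontal distance between socket_a and nut_seat below 0.004 m and z of socket_a in the frame of nut_seat between -0.004 and 0.004 m and angle between socket_a's own z axis and vertical below 0.07 rad and linear speed of socket_a below 0.02 m/s and contact force between the fingers and socket_a above 3 N) and (z of socket_b in the frame of board between 0.008 and 0.016 m and x of socket_b in the frame of board between -0.06 and 0.06 m and y of socket_b in the frame of board between -0.155 and 0.155 m and angle between socket_b's own z axis and vertical below 0.1 rad and linear speed of socket_b below 0.02 m/s and contact force between the fingers and socket_b below 0.5 N) and (z of socket_c in the frame of board between 0.008 and 0.016 m and x of socket_c in the frame of board between -0.06 and 0.06 m and y of socket_c in the frame of board between -0.155 and 0.155 m and angle between socket_c's own z axis and vertical below 0.1 rad and linear speed of socket_c below 0.02 m/s and contact force between the fingers and socket_c below 0.5 N)) or ((horizontal distance between socket_b and nut_seat below 0.004 m and z of socket_b in the frame of nut_seat between -0.004 and 0.004 m and angle between socket_b's own z axis and vertical below 0.07 rad and linear speed of socket_b below 0.02 m/s and contact force between the fingers and socket_b above 3 N) and (z of socket_a in the frame of board between 0.008 and 0.016 m and x of socket_a in the frame of board between -0.06 and 0.06 m and y of socket_a in the frame of board between -0.155 and 0.155 m and angle between socket_a's own z axis and vertical below 0.1 rad and linear speed of socket_a below 0.02 m/s and contact force between the fingers and socket_a below 0.5 N) and (z of socket_c in the frame of board between 0.008 and 0.016 m and x of socket_c in the frame of board between -0.06 and 0.06 m and y of socket_c in the frame of board between -0.155 and 0.155 m and angle between socket_c's own z axis and vertical below 0.1 rad and linear speed of socket_c below 0.02 m/s and contact force between the fingers and socket_c below 0.5 N)) or ((horizontal distance between socket_c and nut_seat below 0.004 m and z of socket_c in the frame of nut_seat between -0.004 and 0.004 m and angle between socket_c's own z axis and vertical below 0.07 rad and linear speed of socket_c below 0.02 m/s and contact force between the fingers and socket_c above 3 N) and (z of socket_a in the frame of board between 0.008 and 0.016 m and x of socket_a in the frame of board between -0.06 and 0.06 m and y of socket_a in the frame of board between -0.155 and 0.155 m and angle between socket_a's own z axis and vertical below 0.1 rad and linear speed of socket_a below 0.02 m/s and contact force between the fingers and socket_a below 0.5 N) and (z of socket_b in the frame of board between 0.008 and 0.016 m and x of socket_b in the frame of board between -0.06 and 0.06 m and y of socket_b in the frame of board between -0.155 and 0.155 m and angle between socket_b's own z axis and vertical below 0.1 rad and linear speed of socket_b below 0.02 m/s and contact force between the fingers and socket_b below 0.5 N)))); the arm keeps its last pose, push and grip.
It fails at once if a socket is tipped over (more than 0.7 rad) (angle between any of socket_a, socket_b, socket_c's own z axis and vertical above 0.7 rad).
It fails at once if a bystander is moved by more than 30 mm (distance of any of mug, bottle, jar, brush, brush2, tile, phone from where it was at the start of the episode above 0.03 m).
It also fails if it takes over 72 s, if anything falls off the work surface, if the arm or the gripper's body presses on something with over 40 N, if the wrist force passes 120 N, or if a joint passes its speed limit or range.

ROBOT

A 7-joint arm with a two-finger parallel gripper is mounted at the origin on the work surface. World frame = base frame: x ahead of the robot, y to its left, z up, the work surface at z = 0. Lengths are in m, angles in rad, forces in N, time in s.
With the tool pointing down it reaches from about 0.425 to 0.925 m from the base axis. Payload 6.8 kg.
Tool frame: the origin (TCP) lies on the centre line of the jaws, within the pads' length; the fingertips stand 8 mm ahead of it and the grasp point (between the pads) lies 11 mm behind it (bot.tips_ahead is the distance from the TCP to the fingertips, in m); z points along the fingers, y is the line along which they close (so a half turn about z gives the same grasp; the last joint's range is limited). The gripper opens to 85 mm and grips with 20 to 120 N. Pads are 22 mm wide; open, the fingers measure 114 mm over their backs; the gripper's body (76 mm by 85 mm) begins 54 mm behind the grasp point. The pads swing forward as they close: fully open they stand 13 mm farther back than shut.
Start: joints at [1.028, 0.477, 0.022, 1.555, -0.011, 1.109, -0.083], TCP at [0.284, -0.612, 0.239] pointing down, gripper open.
Joint ranges: [-2.96, 2.96], [-0.34, 2.1], [-1.41, 1.46], [0.24, 2.44], [-1.37, 4.51], [0.17, 1.92], [-2.96, 2.96]. Speed limits (rad/s): [2.39, 2.39, 3.14, 3.14, 3.14, 3.14, 3.14].

INTERFACE

Orientations are given as a unit quaternion [w, x, y, z].
In Python, from station import bot gives the robot as it stands.
- The arm moves only by the tool send_rows, never from a script. Its argument "deltas" is text: rows parted by semicolons, each of 4 numbers parted by spaces: the shift along the tool's x, y, z in m, then the turn about the tool's z in degrees. In form: x y z spin; .... A call has 1 to 5 rows; each row is the pose to reach, as a shift and turn from the pose commanded when the call began, along the tool's axes at that moment; what a row does not reach only later rows make up. A row lasts 1/10 s, in which the tool goes at most 50 mm and 8.59 degrees, less where a joint would pass 70% of its speed; a pose out of reach is approached as far as the arm can. A call with a gripper value outside its range is refused whole. "claw" is the opening, from 0 (shut) to 1 (fully open), set as the call begins (left out, the last holds). The fingers move at their own pace and stop on an object; "force" is the grip in N (left out, the last holds). Time passes only in rows, so rows that repeat a pose let the fingers close. It gives the time, the measured TCP pose, the force, the opening and the grip force at its end, in the units of the state.
- bot.get_obs(): the state, without advancing time (a new reading comes with each control period).
- bot.read_camera(name): name is "side" or "top" or "wrist"; returns a dict with "img" (384x512x3 uint8, red, green, blue), "depth" (384x512 float32, m along the optical axis (not along the pixel's ray), 0 where there is no reading), "fx", "fy", "cx", "cy" (pixels), "camera_from_world" (4x4, takes a point from world to camera coordinates). Camera axes: x right, y up, looking along -z (the intrinsics and any distortion apply to the point x, -y, -z); pixel columns grow to the right and rows downward; lengths in m; the calibration is good to about 2 mm. A picture is of the moment at which its call begins.
- bot.hand_in(): hands the job in; it is judged then, once.
Trained networks look in a picture, given as the dict that the camera call returned (one of the last four; its "shot" number tells which), for a name from the list of things; names that differ only in an ending like _2 or _b are one class to them, and where a whole thing is asked for, a point or a joint stands for the part that bears it (a point fixed in the world has none). Each returns a list of dicts, best first, with "confidence" (0 to 1); they miss things now and then, are a little off and sometimes report something else, mostly with a low value. They report only what shows in the picture. A call takes as long as a camera call. They do not tell look-alikes from the thing itself.
- bot.masks_of(picture, query): "mask" (384x512 bool, what is visible of it).
- bot.landmark_of(picture, query): "xyz" ([x, y, z] in m, in world coordinates, good to about 4 mm: a listed point, or the origin of a listed thing).
The state is a dict: "t": time; "q": joint angles; "joint_vel": joint speeds; "joint_torque": joint torques, N m; "eef_pos": TCP position; "tool_rot": TCP orientation; "contact_force": force on the tool from outside, world axes, zero at the start; "torque": the same for the moment, N m; "gripper_width": opening from 0.0 (shut) to 1.0 (fully open); "grasp_force": force on a finger pad.
Only numpy, scipy, OpenCV 4.12 (cv2) and the standard library are available. Lean on these libraries where they do the work, as an engineer would, in place of code of your own. Each camera call takes 0.05 s, during which the arm holds its last target. There are 200 camera calls.

## Working session

There is one attempt and no reset: what is moved stays moved. The work goes in short steps, Python scripts to look and compute and a tool call to move; the robot and the scene stay as the last step left them, time stands still between calls to the robot, and variables do not carry over. Pictures are saved under pics/ and viewed, at most 10 in all, crops included, and the job is handed in when it is done.

Besides the shell and the picture viewer there is one more tool, called after "Emit:" as name(argument=value, ...) on one line, values as JSON. send_rows: Moves the arm, as the interface text tells. Its arguments: {"type":"object","properties":{"deltas":{"type":"string"},"claw":{"type":"number"},"force":{"type":"number"}},"required":["deltas"]}

```bash
mkdir -p pics; cat > h.py <<'E'
import numpy as np, cv2
from station import bot
def world(p,u,v,d=None):
    d=p["depth"][v,u] if d is None else d
    c=np.array([(u-p["cx"])/p["fx"]*d, -(v-p["cy"])/p["fy"]*d, -d,1.0]) if np.isscalar(u) else np.stack([(u-p["cx"])/p["fx"]*d, -(v-p["cy"])/p["fy"]*d, -d,np.ones_like(d)])
    return (np.linalg.inv(p["camera_from_world"])@c)[:3]
def save(p,n,crop=None,s=1):
    im=p["img"][...,::-1]
    if crop: a,b,c,d=crop; im=im[b:d,a:c]
    cv2.imwrite(f"pics/{n}.png",cv2.resize(im,None,fx=s,fy=s,interpolation=cv2.INTER_CUBIC))
E
python3 - <<'E'
from h import *
print({k:np.round(v,3) for k,v in bot.get_obs().items()})
a=bot.read_camera("top");b=bot.read_camera("side")
cv2.imwrite("pics/a.png",np.vstack([a["img"],b["img"]])[...,::-1][:, :]) if 0 else save(a,"top",s=1.5)
save(b,"side",s=1.5)
for p in (a,b):
  for q in ["socket_a","board","nut_seat","wheel","jar","mug","bottle","brush","tile"]:
    try: print(q,[(np.round(r["xyz"],3).tolist(),round(r["confidence"],2)) for r in bot.landmark_of(p,q)])
    except Exception as e: print(q,e)
E
```

```text
{'t': np.float64(0.0), 'q': array([ 1.028,  0.478,  0.022,  1.556, -0.011,  1.109, -0.083]), 'joint_vel': array([ 0.001, -0.   , -0.   ,  0.001,  0.   , -0.   ,  0.   ]), 'joint_torque': array([-1.0000e-03, -5.9646e+01,  1.6070e+00, -2.8119e+01,  1.2000e-02,
        9.0000e-03,  0.0000e+00]), 'eef_pos': array([ 0.284, -0.612,  0.238]), 'tool_rot': array([-0.001,  0.976,  0.216, -0.   ]), 'contact_force': array([ 0.22 , -0.315,  0.112]), 'torque': array([-0.057,  0.01 ,  0.018]), 'grasp_force': np.float64(0.0), 'gripper_width': np.float64(0.998)}
socket_a [([0.524, 0.323, 0.014], 0.91), ([0.569, 0.13, 0.011], 0.9), ([0.378, 0.386, 0.002], 0.61), ([0.523, 0.444, 0.0], 0.59), ([0.552, 0.231, 0.014], 0.57)]
board [([0.548, 0.224, 0.0], 0.65)]
nut_seat [([0.563, -0.201, 0.047], 0.69)]
wheel [([0.564, -0.202, -0.002], 0.96)]
jar [([0.399, -0.001, 0.001], 0.86), ([0.72, 0.144, -0.002], 0.67)]
mug [([0.72, 0.146, -0.004], 0.95)]
bottle [([0.729, -0.156, 0.0], 0.84), ([0.565, -0.2, 0.002], 0.23)]
brush [([0.564, 0.004, 0.002], 0.98), ([0.329, -0.291, 0.001], 0.58)]
tile [([0.76, 0.001, 0.001], 0.64)]
socket_a [([0.548, 0.224, 0.008], 0.89), ([0.38, 0.387, 0.002], 0.89), ([0.568, 0.129, 0.01], 0.83), ([0.527, 0.326, 0.007], 0.82), ([0.521, 0.445, 0.002], 0.6)]
board [([0.551, 0.229, -0.0], 0.61), ([0.728, 0.145, 0.0], 0.44)]
nut_seat [([0.566, -0.201, 0.048], 0.67), ([0.757, -0.001, -0.002], 0.46)]
wheel [([0.567, -0.2, -0.004], 0.63)]
jar [([0.407, -0.002, -0.002], 0.8), ([0.565, -0.2, 0.047], 0.66)]
mug [([0.728, 0.145, 0.003], 0.55)]
bottle [([0.728, -0.159, 0.001], 0.9)]
brush [([0.564, -0.001, -0.001], 0.81), ([0.327, -0.285, -0.002], 0.76)]
tile [([0.754, 0.001, 0.0], 0.77)]
```

View pics/top.png

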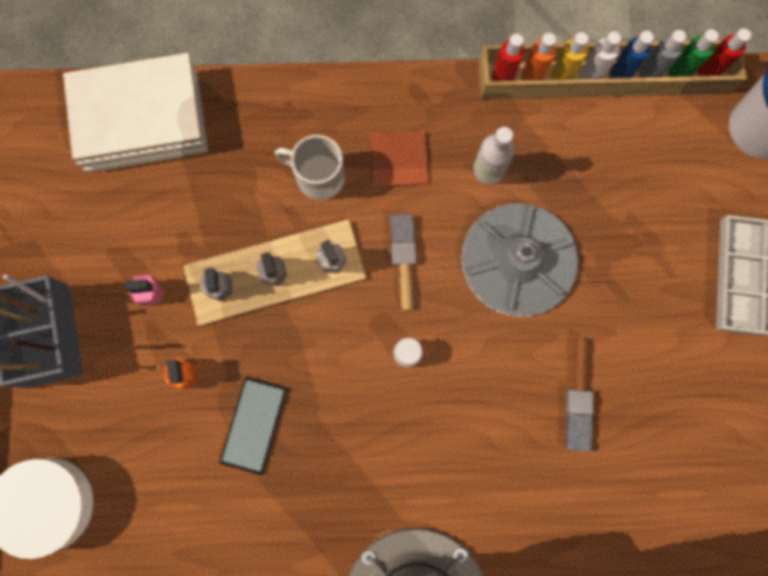

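View pics/side.png

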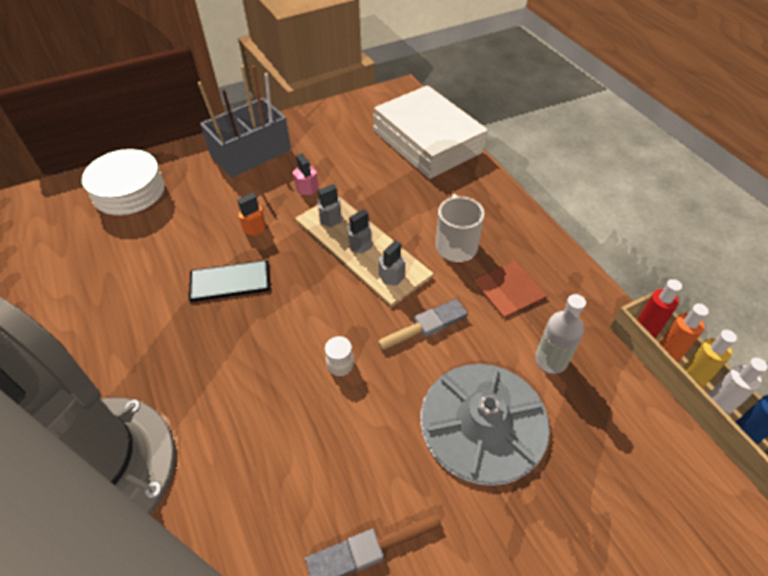

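The top view shows five socket-like things. The three grey ones on the board, at (216,280), (270,265) and (330,255), are the ones meant. The pink one (143,288) and orange one (178,372) stand on the table and are decoys. The wheel is at (520,258). I'll go over the wheel first for a close look at the nut's yaw.

```bash
cat >> h.py <<'E'
from scipy.spatial.transform import Rotation as Ro
def pose():
    o=bot.get_obs(); q=o["tool_rot"]; return np.array(o["eef_pos"]),Ro.from_quat([q[1],q[2],q[3],q[0]]).as_matrix(),o
def delta(x,y,z,yaw=None):
    "tool-frame shift and spin to world TCP target; yaw (deg) of tool x axis, mod 180"
    p,R,o=pose(); d=R.T@(np.array([x,y,z])-p)
    s=0
    if yaw is not None:
        cur=np.degrees(np.arctan2(R[1,0],R[0,0])); s=-((yaw-cur+90)%180-90)
    n=max(np.linalg.norm(d)/.05,abs(s)/8.5)
    print("delta",np.round(d,4),"spin",round(s,1),"rows",round(n,1),"tilt",round(np.degrees(np.arccos(-R[2,2])),2),"q7",round(o["q"][6],2))
E
python3 - <<'E'
from h import *
p=bot.read_camera("wrist"); pos,R,o=pose()
T=np.linalg.inv(p["camera_from_world"]); print("cam in tool",R.T@(T[:3,3]-pos),"look",R.T@-T[:3,2]); print(p["fx"],p["fy"])
delta(.55,-.23,.27,10)
E
```

```text
cam in tool [ 0.0835516   0.00077463 -0.13451684] look [-3.22375893e-01 -2.74240224e-04  9.46611699e-01]
275.97330630519446 275.97330630519446
delta [ 0.4019 -0.2347 -0.0307] spin 14.9 rows 9.3 tilt 0.0 q7 -0.08
```

Emit:
send_rows(deltas="0.04 -0.023 -0.003 0; 0.08 -0.047 -0.006 0; 0.12 -0.07 -0.009 0; 0.16 -0.094 -0.012 0; 0.2 -0.117 -0.015 0", claw=1)

```text
t: 1.55
eef_pos: [0.4173, -0.4202, 0.2546]
tool_rot: [0.0, 0.976, 0.216, 0.0]
contact_force: [0.9, -0.1, -0.0]
gripper_width: 0.999
grasp_force: 0.0
```

Emit:
send_rows(deltas="0.04 -0.023 -0.003 0; 0.08 -0.047 -0.006 0; 0.12 -0.07 -0.009 0; 0.16 -0.094 -0.012 0; 0.2 -0.117 -0.015 0")

```text
t: 2.05
eef_pos: [0.5494, -0.2298, 0.2697]
tool_rot: [0.0, 0.976, 0.216, 0.0]
contact_force: [1.4, -1.3, -0.1]
gripper_width: 1.002
grasp_force: 0.0
```

```bash
python3 - <<'E'
from h import *
p=bot.read_camera("wrist"); save(p,"nut",s=1.5); print(pose()[0])
for r in bot.landmark_of(p,"nut_seat"): print(r)
for r in bot.landmark_of(p,"wheel"): print(r)
np.save("nut.npy",p["depth"])
# rectify: orthographic map of points z>0.045 
v,u=np.mgrid[0:384,0:512]; d=p["depth"]; w=world(p,u.ravel(),v.ravel(),d.ravel())
for lo,hi in [(.045,.055),(.062,.064),(.0645,.068),(.069,.075)]:
    m=(w[2]>lo)&(w[2]<hi)&(np.hypot(w[0]-.565,w[1]+.2)<.05)&(d.ravel()>0)
    print(lo,m.sum(),w[:,m].min(1) if m.any() else 0,w[:,m].max(1) if m.any() else 0)
E
```

```text
[ 0.55483849 -0.22043412  0.27035492]
{'xyz': [0.5602, -0.201, 0.0484], 'confidence': 0.57}
{'xyz': [0.5603, -0.2019, 0.002], 'confidence': 0.59}
0.045 1081 [ 0.5364905  -0.2307105   0.04527669] [ 0.5941284  -0.17302422  0.05474821]
0.062 73 [ 0.54979854 -0.2183445   0.06205487] [ 0.58146117 -0.1865864   0.06397525]
0.0645 225 [ 0.55055614 -0.21594404  0.0645397 ] [ 0.57974526 -0.18826601  0.06736893]
0.069 166 [ 0.55687178 -0.21062832  0.06900032] [ 0.57389941 -0.19335826  0.07261381]
```

View pics/nut.png

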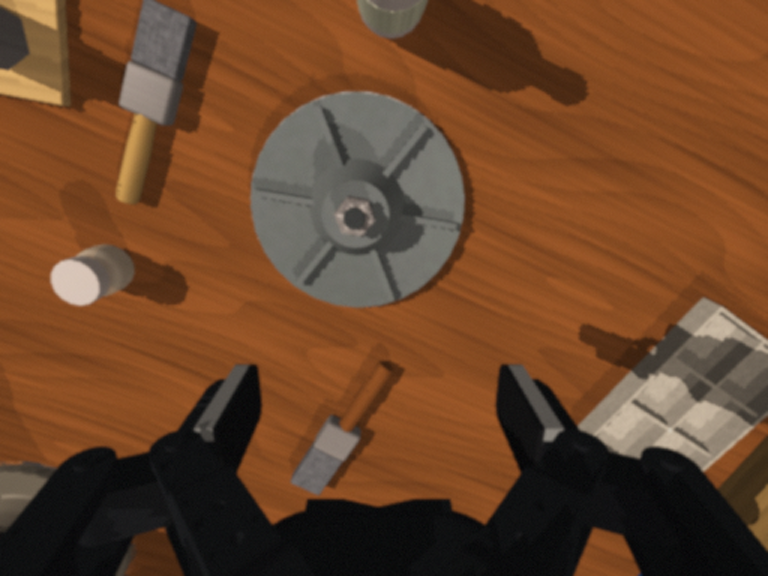

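The wrist view shows the hub and nut at (355,215) in the enlarged picture. The depth puts the nut axis near (0.5655,-0.202), with stud top at 0.071, as it should be. I'll take a closer look for its yaw.

```bash
python3 -c "
from h import *
delta(.520,-.223,.14)"
```

```text
delta [-0.0263 -0.017   0.1296] spin 0 rows 2.7 tilt 0.12 q7 -0.89
```

Emit:
send_rows(deltas="-0.008 -0.005 0.04 0; -0.016 -0.01 0.08 0; -0.026 -0.017 0.12 0; -0.026 -0.017 0.13 0; -0.026 -0.017 0.13 0")

```text
t: 2.7
eef_pos: [0.5168, -0.2278, 0.1384]
tool_rot: [-0.001, 0.977, 0.215, -0.001]
contact_force: [0.6, 0.1, -0.1]
gripper_width: 1.0
grasp_force: 0.0
```

```bash
python3 - <<'E'
from h import *
p=bot.read_camera("wrist"); print(pose()[0])
v,u=np.mgrid[0:384,0:512]; d=p["depth"]; w=world(p,u.ravel(),v.ravel(),d.ravel())
r=np.hypot(w[0]-.5655,w[1]+.202)
hub=(abs(w[2]-.05)<.004)&(r<.05)
nt=(w[2]>.0555)&(r<.03)
pu=np.c_[u.ravel()[nt],v.ravel()[nt]]; print(nt.sum(),pu.min(0),pu.max(0), "hub z",np.median(w[2][hub&(r>.02)]))
# fit: 30 mm hexagon at z .0555-.0625 (walls): use points, hull extents at angles
a0,b0=pu.min(0)-25; a1,b1=pu.max(0)+25
save(p,"nut2",(a0,b0,a1,b1),6 if a1-a0<110 else 4)
P=w[:2,nt].T
hull=cv2.convexHull(P.astype(np.float32))[:,0]
(c,rad)=cv2.minEnclosingCircle(hull); print("circle",c,rad)
from scipy.optimize import minimize
def cost(x):
    best=0
    n=np.radians(x[2]+60*np.arange(6)); s=((P-x[:2])@np.array([np.cos(n),np.sin(n)])).max(0)
    return ((s-.0145)**2).sum()*1e6
for t in range(0,60,5):
    s=minimize(cost,[c[0],c[1],t],method="Nelder-Mead",options=dict(initial_simplex=[[c[0],c[1],t],[c[0]+.002,c[1],t],[c[0],c[1]+.002,t],[c[0],c[1],t+4]])); print(t,np.round(s.x,4),round(s.fun,2))
st=(w[2]>.0685)&(r<.03); print("stud",w[:,st].mean(1),st.sum())
h2=hub&(abs(w[2]-.05)<.0025); print("hub circ",cv2.minEnclosingCircle(w[:2,h2].T.astype(np.float32)))
E
```

```text
[ 0.51858593 -0.22792444  0.14014563]
2198 [1 0] [511 383] hub z 0.049811444010630146
circle (0.5715550184249878, -0.2005094587802887) 0.02302737720310688
0 [ 0.5698 -0.2004 14.234 ] 155.75
5 [ 0.5698 -0.2004 14.234 ] 155.75
10 [ 0.5698 -0.2004 14.2341] 155.75
15 [ 0.5698 -0.2004 14.2341] 155.75
20 [ 0.5698 -0.2004 14.234 ] 155.75
25 [ 0.5698 -0.2004 14.2341] 155.75
30 [ 0.5698 -0.2004 14.2341] 155.75
35 [ 0.5698 -0.2004 14.234 ] 155.75
40 [ 0.5698 -0.2004 14.2341] 155.75
45 [ 0.5698 -0.2004 74.234 ] 155.75
50 [ 0.5698 -0.2004 74.2341] 155.75
55 [ 0.5698 -0.2004 74.234 ] 155.75
stud [ 0.58317073 -0.19642594  0.19972435] 1272
hub circ ((0.5649902820587158, -0.2018563151359558), 0.029081108048558235)
```

View pics/nut2.png

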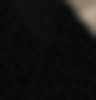

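```bash
python3 - <<'E'
from h import *
p=bot.read_camera("wrist")
v,u=np.mgrid[0:384,0:512]; d=p["depth"]; w=world(p,u.ravel(),v.ravel(),d.ravel())
r=np.hypot(w[0]-.565,w[1]+.202)
nt=(w[2]>.055)&(w[2]<.075)&(r<.022)
pu=np.c_[u.ravel()[nt],v.ravel()[nt]]; print(nt.sum(),pu.min(0),pu.max(0))
a0,b0=pu.min(0)-25; a1,b1=pu.max(0)+25
save(p,"nut3",(max(a0,0),max(b0,0),a1,b1),5)
P=w[:2,nt].T
from scipy.optimize import minimize
def cost(x):
    n=np.radians(x[2]+60*np.arange(6)); s=np.percentile((P-x[:2])@np.array([np.cos(n),np.sin(n)]),99.5,axis=0)
    return ((s-.0148)**2).sum()*1e6
for t in range(0,60,10):
    c=(.565,-.202); s=minimize(cost,[c[0],c[1],t],method="Nelder-Mead",options=dict(initial_simplex=[[c[0],c[1],t],[c[0]+.002,c[1],t],[c[0],c[1]+.002,t],[c[0],c[1],t+4]])); print(t,np.round(s.x,4),round(s.fun,2))
st=(w[2]>.0685)&nt; print("stud",w[:,st].mean(1),st.sum())
# rib angles: points on the disc 
rb=(w[2]>.0165)&(w[2]<.03)&(r>.045)&(r<.095); th=np.degrees(np.arctan2(w[1,rb]+.2019,w[0,rb]-.565))
h=np.angle(np.exp(6j*np.radians(th)).mean(),deg=True)/6; print("rib phase mod 60",h,rb.sum())
E
```

```text
1357 [224 115] [267 157]
0 [ 0.5651 -0.2018 15.1819] 0.02
10 [ 0.5651 -0.2018 14.3521] 0.02
20 [ 0.5651 -0.2018 15.1819] 0.02
30 [ 0.5651 -0.2018 15.1819] 0.02
40 [ 0.5651 -0.2018 15.182 ] 0.02
50 [ 0.5651 -0.2018 75.1819] 0.02
stud [ 0.56521437 -0.20173014  0.0707861 ] 453
rib phase mod 60 -14.684426267241443 2389
```

View pics/nut3.png

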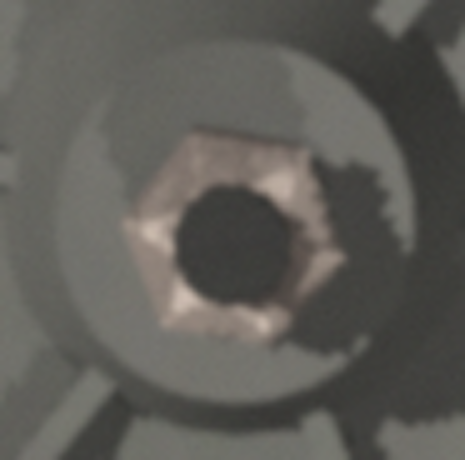

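Nut axis is at (0.5651,-0.2018). Its corners lie at -15° mod 60, which agrees with the ribs and with the picture (corners at (340,258) and (125,225)). Next I look at the sockets.

```bash
python3 -c "
from h import *
delta(.50,.22,.23,25.0)"
```

```text
delta [ 0.1709 -0.4144 -0.0894] spin -0.1 rows 9.1 tilt 0.18 q7 -0.91
```

Emit:
send_rows(deltas="0.015 -0.035 -0.015 0; 0.034 -0.08 -0.03 0; 0.051 -0.122 -0.045 0; 0.068 -0.164 -0.06 0; 0.085 -0.206 -0.075 0")

```text
t: 3.3
eef_pos: [0.5098, -0.0025, 0.2178]
tool_rot: [0.001, 0.976, 0.216, 0.003]
contact_force: [0.8, -0.0, 0.1]
gripper_width: 1.005
grasp_force: 0.0
```

Emit:
send_rows(deltas="0.017 -0.042 -0.004 0; 0.034 -0.083 -0.008 0; 0.051 -0.125 -0.012 0; 0.068 -0.166 -0.015 0; 0.086 -0.208 -0.015 0")

```text
t: 3.8
eef_pos: [0.5002, 0.223, 0.2328]
tool_rot: [-0.0, 0.977, 0.215, 0.003]
contact_force: [0.9, -0.4, -1.1]
gripper_width: 1.001
grasp_force: 0.0
```

```bash
cat > look.py <<'E'
from h import *
def sockets(p,lo=.085,hi=.1):
    "tang tops: centre and yaw from depth"
    v,u=np.mgrid[0:384,0:512]; d=p["depth"]; w=world(p,u.ravel(),v.ravel(),d.ravel()).reshape(3,384,512)
    m=((w[2]>lo)&(w[2]<hi)&(np.hypot(w[0]-.548,w[1]-.226)<.16)&(w[0]<.64)&(d>0)).astype(np.uint8)
    n,l,s,c=cv2.connectedComponentsWithStats(m)
    for i in range(1,n):
        if s[i,4]<40: continue
        P=w[:2,l==i].T.astype(np.float32)*1000
        (cx,cy),(a,b),th=cv2.minAreaRect(P)
        if a<b: th+=90
        print("tang",np.round([cx,cy],1),"dims",np.round([a,b],1),"yaw",round((th+90)%180-90,1),"px",c[i].round(),"ztop",np.round(np.median(w[2,l==i]),4),"pca",end=" ")
        e=np.linalg.eigh(np.cov(P.T))[1][:,1]; print(round((np.degrees(np.arctan2(e[1],e[0]))+90)%180-90,1), "mean",P.mean(0).round(1))
E
python3 - <<'E'
from look import *
p=bot.read_camera("wrist"); print(pose()[0]); save(p,"sock",s=1.5)
sockets(p)
E
```

```text
[0.49832926 0.23274082 0.23306816]
tang [527.3 321. ] dims [36.2 15.9] yaw 5.1 px [172. 115.] ztop 0.0936 pca 4.8 mean [528.2 320.5]
tang [550.9 227.6] dims [36.  16.2] yaw 13.2 px [269. 133.] ztop 0.0937 pca 13.0 mean [551.5 228.1]
tang [569.5 126.8] dims [35.5 16.2] yaw 25.4 px [365. 159.] ztop 0.0936 pca 24.6 mean [569.8 128. ]
```

View pics/sock.png

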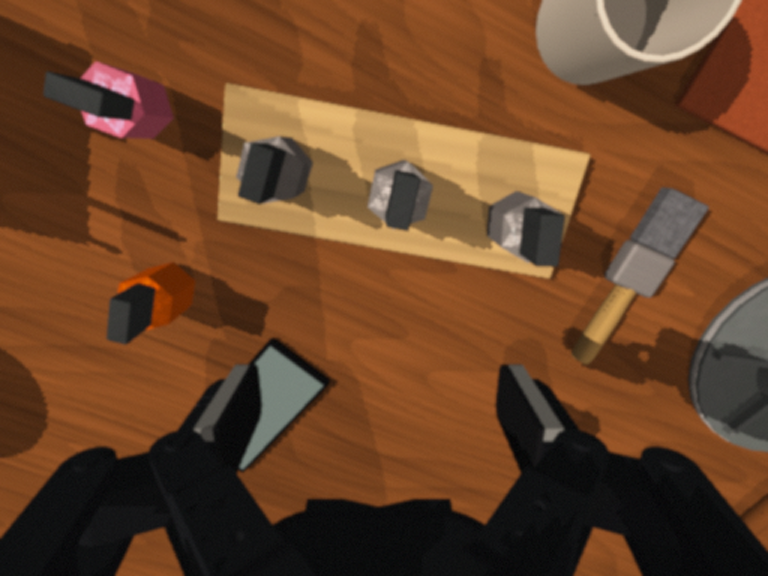

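The close view confirms the three grey sockets on the board, at (270,170), (400,195) and (530,230) in the enlarged picture. Pink (115,100) and orange (150,300) are off the board. Tangs measure 36×16 mm with their tops at 94 mm, as expected. I start with the right one, at (0.5695,0.127) and yaw 25°.

Emit:
send_rows(deltas="0.006 0.03 0.01 0; 0.012 0.07 0.03 0; 0.018 0.1 0.045 0; 0.024 0.114 0.055 0; 0.024 0.114 0.055 0")

```text
t: 4.35
eef_pos: [0.57, 0.1253, 0.1744]
tool_rot: [0.0, 0.977, 0.214, 0.0]
contact_force: [-0.5, 0.2, -0.9]
gripper_width: 0.996
grasp_force: 0.0
```

Emit:
send_rows(deltas="0 0 0 0; 0 0 0 0")

```text
t: 4.55
eef_pos: [0.5682, 0.1295, 0.1757]
tool_rot: [-0.001, 0.976, 0.217, 0.001]
contact_force: [-0.2, 0.5, 0.4]
gripper_width: 0.999
grasp_force: 0.0
```

```bash
python3 - <<'E'
from look import *
p=bot.read_camera("wrist"); print(pose()[0]); sockets(p)
delta(.5695,.1270,.070,25)
E
```

```text
[0.56814103 0.12933674 0.17555152]
tang [527.9 321.1] dims [36.4 17.6] yaw 3.9 px [ 14. 146.] ztop 0.0934 pca 6.9 mean [529.7 319.2]
tang [551.3 227.4] dims [36.2 16.2] yaw 12.9 px [135. 168.] ztop 0.0936 pca 13.6 mean [552.7 226.7]
tang [569.6 126.3] dims [36. 16.] yaw 24.9 px [256. 198.] ztop 0.0937 pca 25.2 mean [571.4 127. ]
delta [0.     0.0027 0.1056] spin 0.1 rows 2.1 tilt 0.12 q7 -1.6
```

Emit:
send_rows(deltas="0 0.003 0.045 0; 0 0.003 0.085 0; 0 0.003 0.105 0; 0 0.003 0.105 0; 0 0.003 0.105 0")

```text
t: 5.1
eef_pos: [0.5698, 0.1256, 0.0703]
tool_rot: [-0.0, 0.976, 0.216, 0.0]
contact_force: [0.4, -0.1, 0.5]
gripper_width: 1.001
grasp_force: 0.0
```

Emit:
send_rows(deltas="0 0 0 0; 0 0 0 0; 0 0 0 0; 0 0 0 0; 0 0 0 0", claw=0, force=60)

```text
t: 5.6
eef_pos: [0.5697, 0.1247, 0.0696]
tool_rot: [-0.0, 0.976, 0.216, 0.0]
contact_force: [0.9, -1.3, -3.5]
gripper_width: 0.176
grasp_force: 60.5
```

Emit:
send_rows(deltas="0 0 0 0; 0 0 -0.005 0; 0 0 -0.03 0; 0 0 -0.06 0; 0 0 -0.06 0")

```text
t: 6.1
eef_pos: [0.5719, 0.1251, 0.1329]
tool_rot: [-0.0, 0.976, 0.216, 0.003]
contact_force: [0.4, 0.4, -3.1]
gripper_width: 0.178
grasp_force: 60.5
```

```bash
python3 - <<'E'
from look import *
print(pose()[0],pose()[2]["contact_force"])
for y in (45,-15): delta(.5651,-.2018,.17,y)
E
```

```text
[0.57192654 0.12511538 0.13294235] [ 0.40261001  0.38274459 -3.07160632]
delta [-0.1436  0.2937 -0.0376] spin -20.1 rows 6.6 tilt 0.36 q7 -1.61
delta [-0.1436  0.2937 -0.0376] spin 39.9 rows 6.6 tilt 0.36 q7 -1.61
```

Emit:
send_rows(deltas="-0.01 0.02 -0.01 0; -0.03 0.06 -0.02 0; -0.05 0.102 -0.025 0; -0.07 0.143 -0.025 0; -0.09 0.185 -0.025 0")

```text
t: 6.6
eef_pos: [0.5649, -0.083, 0.1535]
tool_rot: [-0.0, 0.976, 0.216, -0.001]
contact_force: [1.2, -0.3, -2.8]
gripper_width: 0.178
grasp_force: 60.4
```

Emit:
send_rows(deltas="-0.018 0.036 0 -6; -0.036 0.073 0 -13; -0.05 0.1 0 -20; -0.054 0.109 0 -20; -0.054 0.109 0 -20")

```text
t: 7.1
eef_pos: [0.5616, -0.205, 0.1531]
tool_rot: [-0.0, 0.925, 0.38, -0.001]
contact_force: [-0.2, -0.3, -3.7]
gripper_width: 0.178
grasp_force: 60.3
```

Emit:
send_rows(deltas="0 0 0 0; 0 0 0 0; 0 0 0 0")

```text
t: 7.4
eef_pos: [0.5631, -0.2008, 0.1543]
tool_rot: [-0.0, 0.924, 0.383, 0.0]
contact_force: [0.5, 0.2, -4.1]
gripper_width: 0.178
grasp_force: 60.3
```

```bash
python3 - <<'E'
from look import *
print(pose()[0],pose()[2]["contact_force"])
c=np.radians(45); delta(.5651-.0006*np.cos(c),-.2018-.0006*np.sin(c),.135,45)
E
```

```text
[ 0.56312692 -0.20084405  0.15427627] [ 0.4612402   0.19262538 -4.12901386]
delta [0.0001 0.0021 0.0193] spin 0.1 rows 0.4 tilt 0.03 q7 -0.69
```

Emit:
send_rows(deltas="0 0.002 0.01 0; 0 0.002 0.02 0; 0 0.002 0.026 0; 0 0.002 0.028 0; 0 0.002 0.03 0")

```text
t: 7.9
eef_pos: [0.5641, -0.2042, 0.1238]
tool_rot: [-0.0, 0.924, 0.382, -0.0]
contact_force: [-0.6, 0.6, -2.4]
gripper_width: 0.179
grasp_force: 60.3
```

Emit:
send_rows(deltas="0 0 0.002 0; 0 0 0.004 0; 0 0 0.005 0; 0 0 0.005 0; 0 0 0.005 0")

```text
t: 8.4
eef_pos: [0.5645, -0.2044, 0.1231]
tool_rot: [0.001, 0.924, 0.382, 0.0]
contact_force: [-10.6, 2.2, 24.9]
gripper_width: 0.179
grasp_force: 64.4
```

Contact about 15 mm up, but the tool stands 2 mm off in y. I centre it and press again before judging.

Emit:
send_rows(deltas="0 0 -0.004 0; 0.002 -0.0015 -0.004 0; 0.002 -0.0015 -0.004 0; 0.002 -0.0015 -0.002 0; 0.002 -0.0015 0 0")

```text
t: 8.9
eef_pos: [0.5657, -0.2014, 0.1228]
tool_rot: [0.0, 0.924, 0.382, 0.0]
contact_force: [-10.9, 3.5, 40.6]
gripper_width: 0.18
grasp_force: 66.5
```

Emit:
send_rows(deltas="0 0 0 0; 0 0 0.001 0; 0 0 0.001 0")

```text
t: 9.2
eef_pos: [0.5657, -0.2014, 0.1228]
tool_rot: [0.001, 0.924, 0.382, 0.001]
contact_force: [-12.7, 4.3, 35.5]
gripper_width: 0.177
grasp_force: 66.0
```

Emit:
send_rows(deltas="-0.001 0 0 0; -0.002 0 0 0; -0.002 -0.001 0 0; -0.002 -0.001 0 0; -0.002 -0.001 0 0")

```text
t: 9.7
eef_pos: [0.5651, -0.2014, 0.1229]
tool_rot: [0.001, 0.924, 0.382, 0.002]
contact_force: [-7.5, 4.5, 32.5]
gripper_width: 0.18
grasp_force: 65.2
```

Emit:
send_rows(deltas="0 0 0 3; 0 0 0 3; 0 0 0 -3; 0 0 0 -3; 0 0 0 0")

```text
t: 10.2
eef_pos: [0.5662, -0.2023, 0.123]
tool_rot: [0.002, 0.924, 0.382, 0.003]
contact_force: [-4.4, 1.0, 27.8]
gripper_width: 0.175
grasp_force: 64.8
```

```bash
python3 - <<'E'
from look import *
print(pose()[0],pose()[2]["contact_force"])
p=bot.read_camera("side"); 
P=p["camera_from_world"]@np.array([.565,-.202,.09,1]); u=int(p["cx"]-P[0]/P[2]*p["fx"]);v=int(p["cy"]+P[1]/P[2]*p["fy"]); print(u,v)
save(p,"try1",(u-60,v-60,u+60,v+45),5)
E
```

```text
[ 0.56621214 -0.20229948  0.12303139] [-4.42309818  1.03314805 27.82942132]
328 263
```

View pics/try1.png

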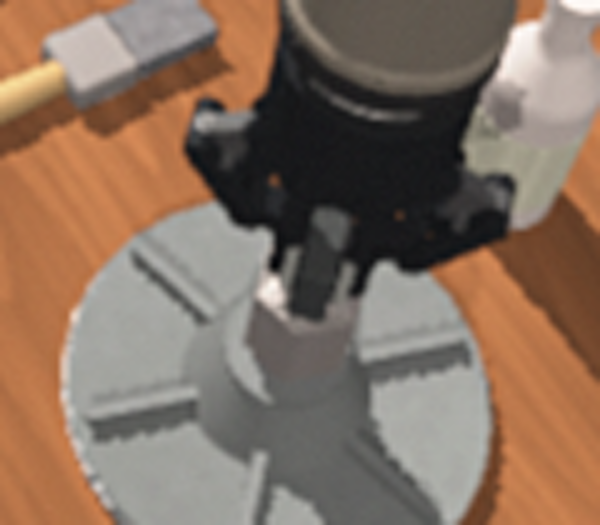

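Across several positions and angles the socket stays at about 15 mm above the hub, on top of the nut, and the side view agrees (socket at (305,310)). It is too small, so I put it back.

Emit:
send_rows(deltas="0 0 -0.02 0; 0 0 -0.04 0; 0.03 -0.03 -0.045 0; 0.06 -0.058 -0.045 0; 0.09 -0.087 -0.045 0")

```text
t: 10.75
eef_pos: [0.5647, -0.0762, 0.1631]
tool_rot: [0.0, 0.924, 0.381, 0.0]
contact_force: [2.0, 1.2, -4.7]
gripper_width: 0.179
grasp_force: 60.3
```

Emit:
send_rows(deltas="0.034 -0.033 0 7; 0.067 -0.065 0 14; 0.1 -0.1 0 20; 0.13 -0.127 0 20; 0.144 -0.14 0 20")

```text
t: 11.25
eef_pos: [0.5671, 0.1292, 0.163]
tool_rot: [-0.001, 0.976, 0.219, 0.0]
contact_force: [-0.4, -0.0, -3.6]
gripper_width: 0.18
grasp_force: 60.4
```

Emit:
send_rows(deltas="0 0 0 0; 0 0 0 0; 0 0 0 0")

```text
t: 11.55
eef_pos: [0.5679, 0.1216, 0.1628]
tool_rot: [0.001, 0.977, 0.215, -0.001]
contact_force: [0.2, -1.2, -3.3]
gripper_width: 0.18
grasp_force: 60.4
```

```bash
python3 - <<'E'
from look import *
print(pose()[0],pose()[2]["contact_force"],pose()[2]["grasp_force"])
delta(.5697,.1248,.0705,25)
E
```

```text
[0.56788986 0.12162984 0.16276541] [ 0.16899975 -1.20247726 -3.34862707] 60.3711998462677
delta [ 0.0031 -0.0022  0.0923] spin -0.2 rows 1.8 tilt 0.08 q7 -1.6
```

Emit:
send_rows(deltas="0.003 -0.002 0.04 0; 0.003 -0.002 0.075 0; 0.003 -0.002 0.086 0; 0.003 -0.002 0.09 0; 0.003 -0.002 0.0925 0")

```text
t: 12.05
eef_pos: [0.5707, 0.1261, 0.0716]
tool_rot: [0.0, 0.977, 0.215, 0.001]
contact_force: [1.0, -0.0, -2.6]
gripper_width: 0.176
grasp_force: 60.1
```

Emit:
send_rows(deltas="0 0 0 0; 0 0 0 0; 0 0 0 0")

```text
t: 12.35
eef_pos: [0.5705, 0.1267, 0.0719]
tool_rot: [-0.0, 0.976, 0.216, 0.001]
contact_force: [0.6, -0.0, -3.3]
gripper_width: 0.181
grasp_force: 60.1
```

Emit:
send_rows(deltas="0 0 0.001 0; 0 0 0.002 0; 0 0 0.003 0; 0 0 0.003 0; 0 0 0.003 0")

```text
t: 12.85
eef_pos: [0.5701, 0.1268, 0.0694]
tool_rot: [0.0, 0.976, 0.216, 0.0]
contact_force: [-3.6, -1.9, 11.5]
gripper_width: 0.179
grasp_force: 62.4
```

Emit:
send_rows(deltas="0 0 0 0; 0 0 0 0; 0 0 0 0; 0 0 0 0; 0 0 0 0", claw=1)

```text
t: 13.35
eef_pos: [0.5698, 0.1266, 0.0677]
tool_rot: [-0.0, 0.976, 0.216, -0.0]
contact_force: [-1.1, 0.0, 0.5]
gripper_width: 0.99
grasp_force: 0.0
```

Emit:
send_rows(deltas="0 0 -0.04 0; 0 0 -0.08 0; 0.01 -0.04 -0.1 4; 0.02 -0.08 -0.1 8; 0.0255 -0.0995 -0.1 12")

```text
t: 13.85
eef_pos: [0.5502, 0.2321, 0.1692]
tool_rot: [-0.001, 0.994, 0.113, 0.001]
contact_force: [0.2, 0.2, -0.3]
gripper_width: 0.996
grasp_force: 0.0
```

Emit:
send_rows(deltas="0 0 0 0; 0 0 0 0; 0 0 0 0")

```text
t: 14.15
eef_pos: [0.5514, 0.2257, 0.1674]
tool_rot: [0.001, 0.994, 0.112, -0.0]
contact_force: [-0.5, 0.2, 0.1]
gripper_width: 1.002
grasp_force: 0.0
```

```bash
python3 - <<'E'
from look import *
p=bot.read_camera("wrist"); print(pose()[0]); sockets(p)
delta(.5511,.2275,.070,13)
E
```

```text
[0.5514538  0.22558644 0.16743773]
tang [551.2 227.9] dims [36.4 15.6] yaw 13.0 px [249. 201.] ztop 0.0937 pca 13.4 mean [552.8 228.1]
tang [527.5 321.1] dims [36.6 16.6] yaw 5.0 px [132. 204.] ztop 0.0936 pca 5.2 mean [529.3 320.2]
tang [570.8 126.8] dims [36.7 16.2] yaw 25.0 px [373. 205.] ztop 0.0936 pca 24.6 mean [571.9 128.4]
delta [ 0.0001 -0.002   0.0974] spin -0.2 rows 1.9 tilt 0.07 q7 -1.98
```

First socket is back, standing upright at (0.571,0.127). Now the middle one.

Emit:
send_rows(deltas="0 -0.002 0.045 0; 0 -0.002 0.08 0; 0 -0.002 0.097 0; 0 -0.002 0.097 0; 0 -0.002 0.097 0")

```text
t: 14.7
eef_pos: [0.5511, 0.2287, 0.0711]
tool_rot: [0.0, 0.994, 0.112, 0.0]
contact_force: [-0.0, -0.8, -0.5]
gripper_width: 1.0
grasp_force: 0.0
```

Emit:
send_rows(deltas="0 0 0 0; 0 0 0 0; 0 0 0 0; 0 0 0 0; 0 0 0 0", claw=0, force=60)

```text
t: 15.2
eef_pos: [0.5507, 0.2296, 0.0712]
tool_rot: [-0.0, 0.994, 0.112, 0.0]
contact_force: [-0.4, -0.1, 2.7]
gripper_width: 0.177
grasp_force: 60.0
```

Emit:
send_rows(deltas="0 0 0 0; 0 0 -0.01 0; 0 0 -0.04 0; 0 0 -0.085 0; 0 0 -0.09 0")

```text
t: 15.7
eef_pos: [0.5533, 0.2312, 0.1664]
tool_rot: [-0.002, 0.994, 0.112, 0.004]
contact_force: [1.1, 1.0, -2.2]
gripper_width: 0.176
grasp_force: 59.4
```

```bash
python3 - <<'E'
from look import *
print(pose()[0],pose()[2]["contact_force"])
for y in (45,-15): delta(.5651,-.2018,.157,y)
E
```

```text
[0.55330695 0.231198   0.16644119] [ 1.14568114  0.99640024 -2.23204049]
delta [-0.0853  0.4247  0.0078] spin -32.1 rows 8.7 tilt 0.5 q7 -1.98
delta [-0.0853  0.4247  0.0078] spin 27.9 rows 8.7 tilt 0.5 q7 -1.98
```

Emit:
send_rows(deltas="-0.006 0.03 0 0; -0.015 0.075 0 0; -0.024 0.12 0 0; -0.033 0.165 0 0; -0.042 0.21 0 0")

```text
t: 16.2
eef_pos: [0.5558, 0.0136, 0.1606]
tool_rot: [0.0, 0.994, 0.113, -0.0]
contact_force: [0.6, -0.3, -3.1]
gripper_width: 0.176
grasp_force: 59.2
```

Emit:
send_rows(deltas="-0.009 0.045 0 6; -0.018 0.09 0 12; -0.027 0.135 0 18; -0.035 0.18 0 24; -0.041 0.212 0 28")

```text
t: 16.7
eef_pos: [0.5629, -0.2042, 0.1606]
tool_rot: [0.001, 0.991, -0.135, -0.0]
contact_force: [0.1, -0.0, -2.4]
gripper_width: 0.18
grasp_force: 59.1
```

Emit:
send_rows(deltas="0 0 0 0; 0 0 0 0; 0 0 0 0; 0 0 0 0")

```text
t: 17.1
eef_pos: [0.5641, -0.1984, 0.1607]
tool_rot: [-0.0, 0.992, -0.13, -0.0]
contact_force: [-0.6, -0.3, -1.4]
gripper_width: 0.177
grasp_force: 59.3
```

```bash
python3 - <<'E'
from look import *
print(pose()[0],pose()[2]["contact_force"])
delta(.5651,-.2018,.128,-15)
E
```

```text
[ 0.56407934 -0.19841856  0.16067605] [-0.62067276 -0.29417846 -1.3742619 ]
delta [0.0019 0.003  0.0327] spin 0.1 rows 0.7 tilt 0.06 q7 -1.63
```

Emit:
send_rows(deltas="0.001 0.001 0.01 0; 0.002 0.003 0.02 0; 0.002 0.003 0.03 0; 0.002 0.003 0.03 0; 0.002 0.003 0.03 0")

```text
t: 17.6
eef_pos: [0.5648, -0.2036, 0.1302]
tool_rot: [-0.0, 0.991, -0.131, -0.001]
contact_force: [0.3, -0.6, -2.2]
gripper_width: 0.175
grasp_force: 59.3
```

Emit:
send_rows(deltas="0 0 0 0; 0 0 0 0; 0 0 0 0")

```text
t: 17.9
eef_pos: [0.5654, -0.2039, 0.1312]
tool_rot: [0.0, 0.991, -0.131, 0.0]
contact_force: [1.2, 0.5, -1.7]
gripper_width: 0.178
grasp_force: 59.3
```

```bash
python3 - <<'E'
from look import *
print(pose()[0],pose()[2]["contact_force"])
delta(.5651,-.2018,.121,-15)
E
```

```text
[ 0.56536564 -0.20385556  0.13122422] [ 1.22056599  0.53787924 -1.72151872]
delta [-0.0008 -0.0019  0.0102] spin -0.1 rows 0.2 tilt 0.05 q7 -1.63
```

Emit:
send_rows(deltas="-0.0005 -0.0017 0.002 0; -0.0005 -0.0017 0.005 0; -0.0005 -0.0017 0.008 0; -0.0005 -0.0017 0.011 0; -0.0005 -0.0017 0.014 0")

```text
t: 18.4
eef_pos: [0.565, -0.202, 0.1164]
tool_rot: [-0.0, 0.991, -0.131, -0.0]
contact_force: [0.5, 0.5, -2.1]
gripper_width: 0.178
grasp_force: 59.4
```

Emit:
send_rows(deltas="0 0 0 0; 0 0 0 0; 0 0 0 0")

```text
t: 18.7
eef_pos: [0.5651, -0.202, 0.1169]
tool_rot: [-0.0, 0.991, -0.131, 0.0]
contact_force: [-0.4, -0.0, -1.0]
gripper_width: 0.177
grasp_force: 59.3
```

It passed the nut's top with no force, so it fits. I push it home.

Emit:
send_rows(deltas="0 0 0.002 0; 0 0 0.004 0; 0 0 0.006 0; 0 0 0.008 0; 0 0 0.009 0")

```text
t: 19.2
eef_pos: [0.5653, -0.2022, 0.1091]
tool_rot: [0.0, 0.991, -0.131, 0.0]
contact_force: [-6.2, 1.5, 16.7]
gripper_width: 0.174
grasp_force: 62.0
```

Emit:
send_rows(deltas="0 0 0.001 0; 0 0 0.001 0; 0 0 0.001 0")

```text
t: 19.5
eef_pos: [0.5653, -0.2022, 0.1091]
tool_rot: [0.0, 0.991, -0.131, 0.0]
contact_force: [-5.8, 2.1, 17.1]
gripper_width: 0.179
grasp_force: 62.2
```

```bash
python3 - <<'E'
from look import *
p=bot.read_camera("top"); sockets(p)
o=bot.get_obs(); print(o["t"],o["eef_pos"],o["contact_force"],o["grasp_force"])
print(bot.hand_in())
E
```

```text
tang [569.  127.5] dims [35.7 15.6] yaw 25.3 px [219. 166.] ztop 0.0946 pca 25.6 mean [568.3 127.2]
tang [526.  322.1] dims [37.8 16.6] yaw 4.7 px [139. 186.] ztop 0.0944 pca 3.7 mean [524.1 321.5]
19.55 [ 0.56527142 -0.20221295  0.1090962 ] [-7.13776599  2.097557   16.81791987] 62.204318046569824
the job is handed in; nothing more can be done
None
```

The middle socket fits and is fully home over the nut, still gripped at about 62 N. The one misfit I tried is back on the board, the third was never moved, and both stood upright in the last picture. I handed the job in at 19.6 s; no verdict was returned.

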